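Half-open the sprung light shutter over a glass specimen dish

TASK

Pick up the small open glass dish with the stone chip in it, gripping the thin glass lightly (no more than about 15 N), and set it down gently, upright, inside the low ring around the window of the light base, then let go of it. Then with the fingers slide the base's sprung shutter tab to the middle of its slot, so that half of the window is uncovered, without letting the shutter run nearly wide open on the way. Finish while still holding the tab there against its spring, with the dish still in the ring and the pot, bottle and spatula on the bench left where they are.

Things in the scene. Friction and masses are not known exactly. Their poses are not given: they have to be found in the camera images.
- dish: Loose round open dish of clear glass with a grey stone chip fixed to its floor: 50 mm outside diameter, 34 mm tall, 3 mm wall, 60 g nominal (varies by a third). Origin at the centre of its underside, z up. It starts upright on the bench.
- lightbase: Fixed low light box bolted to the bench, white with a grey top plate: 180 mm along its x, 250 mm along its y, top surface 60 mm above the bench. Origin at the centre of its underside; its yaw varies by up to 20 degrees. Its top carries the window with the ring (at x +45 mm, y 0) and the shutter's slot (at x -55 mm, along y); black graduation lines beside the slot mark the tab's centre at closed, half (the longest line) and open.
- window_centre (a point): Centre of the 44 mm round clear window, on the top surface of the light base (z 60 mm), axes as the light base. Flush with the top; around it stands a steel ring, 66 mm inside diameter, 74 mm outside, 3 mm high, inside which the dish stands flat with 8 mm to spare all round. A dark shutter blade below the window covers it when closed.
- slot_middle (a point): Point on the top surface at the middle of the shutter's slot, axes as the light base: the foot of the tab's centre is here when the shutter is at half travel.
- tab_top (a point): Centre of the top of the shutter's tab, an upright steel plate 12 mm thick along the slide (y of the light base), 26 mm wide across it, from 1 mm to 35 mm above the top surface. It moves with the shutter; when closed it is 25 mm to the -y side of slot_middle. Nothing stands within 90 mm beside it on the slide's line; the dish's edge in the ring is at least 65 mm from its centre across the slide.
- shutter (a joint): Travel of the shutter in m: 0 closed (where its spring returns it when let go), 0.05 fully open, 0.025 half. It grows towards +y of the light base. The spring pushes back with about 3 N at closed, 6 N at half and 9 N fully open; sliding friction about 0.4 N.
- pot: Bystander: loose closed white round pot with a metal cap, 42 mm diameter, 48 mm tall, origin at the centre of its underside. It and the dish may have swapped places. Leave it alone.
- flask: Bystander: loose brown bottle with a black cap, 64 mm diameter, 140 mm tall, origin at the centre of its underside. Leave it alone.
- spatula: Bystander: loose narrow laboratory spatula, 185 mm long, 14 mm wide, 10 mm high, lying on the bench beyond the light base. Leave it alone.
There are look-alikes about, which are no part of the job. What is shaped like the dish but orange is not meant.

How it is judged:
On the way:
1. the dish stands upright inside the ring and has been let go, the shutter still shut (horizontal distance between dish and window_centre below 0.01 m and z of dish in the frame of window_centre between -0.003 and 0.002 m and angle between dish's own z axis and vertical below 0.06 rad and contact force between the fingers and dish below 0.05 N and value of joint shutter below 0.005 m), for 0.2 s.
At the end, for the whole second after the job is handed in: The program ends with the fingers holding the shutter at 20 to 30 mm of its 50 mm travel, still (under 10 mm/s), pressing on it with more than 3 N; the dish stands upright and at rest on the top surface inside the ring (within 10 mm of the window's centre), not touched by the fingers (horizontal distance between dish and window_centre below 0.01 m and z of dish in the frame of window_centre between -0.003 and 0.002 m and angle between dish's own z axis and vertical below 0.06 rad and contact force between the fingers and dish below 0.05 N and value of joint shutter between 0.02 and 0.03 m and velocity of joint shutter between -0.01 and 0.01 m/s and contact force between the fingers and shutter above 3 N and linear speed of dish below 0.01 m/s); the arm keeps its last pose, push and grip.
It fails at once if the glass dish is squeezed or struck hard by the fingers (over 40 N summed over both fingers, 20 N a side) (contact force between the fingers and dish above 40 N).
It fails at once if the dish is struck or pressed hard onto the light base (over 30 N) (contact force between dish and lightbase above 30 N).
It fails at once if the dish is dropped (it falls free of the fingers faster than 0.45 m/s, a fall of about 10 mm) (contact force between the fingers and dish below 0.05 N and linear speed of dish above 0.45 m/s).
It fails at once if the shutter is opened beyond 42 mm of its 50 mm (value of joint shutter above 0.042 m).
It fails at once if the pot, bottle or spatula is pushed more than 30 mm away or knocked over (distance of any of pot, flask, spatula from where it was at the start of the episode above 0.03 m or angle between any of pot, flask's own z axis and vertical above 0.6 rad).
It also fails if it takes over 53 s, if anything falls off the work surface, if the arm or the gripper's body presses on something with over 40 N, if the wrist force passes 120 N, or if a joint passes its speed limit or range.

ROBOT

A 7-joint arm with a two-finger parallel gripper is mounted at the origin on the work surface. World frame = base frame: x ahead of the robot, y to its left, z up, the work surface at z = 0. Lengths are in m, angles in rad, forces in N, time in s.
With the tool pointing down it reaches from about 0.35 to 0.9 m from the base axis. Payload 8.1 kg.
Tool frame: the origin (TCP) lies midway between the tips of the shut fingers; the grasp point (between the pads) lies 19 mm behind it (arm.hold_point_z is the distance from the TCP to the grasp point, in m); z points along the fingers, y is the direction in which the jaws open and shut (so a half turn about z gives the same grasp; the last joint's range is limited). The gripper opens to 92 mm and grips with 3 to 60 N. Pads are 19 mm wide; open, the fingers measure 130 mm over their backs; the gripper's body (75 mm by 190 mm) begins 47 mm behind the grasp point.
Start: joints at [-1.398, 0.434, 0.025, 1.573, -0.012, 1.134, -0.075], TCP at [0.17, 0.601, 0.227] pointing down, gripper open.
Joint ranges: [-2.62, 2.62], [-0.44, 2.09], [-1.27, 1.32], [0.08, 2.57], [-1.32, 4.46], [0.12, 2], [-2.74, 2.74]. Speed limits (rad/s): [2.22, 2.22, 3.01, 3.01, 3.14, 3.14, 3.14].

INTERFACE

Orientations are given as a rotation vector (axis times angle).
In Python, from cell import arm gives the robot as it stands.
- The arm moves only by the shell command python3 -m pendant 'ROWS' [FORCE]. ROWS is JSON, a list of rows, each a list of 3 entries, a list of its own where there are three numbers: the shift along the tool's x, y, z in m, then the turn, a rotation vector about the tool's x, y, z in degrees, then the finger opening in m, from 0 to 0.0918. A call has 1 to 10 rows; each row shifts and turns the commanded pose from where the row before left it, along the tool's axes as they then stand; what a row does not reach is not made up. A row lasts 1/8 s, in which the tool goes at most 62.5 mm and 10.7 degrees, less where a joint would pass 70% of its speed; a pose out of reach is approached as far as the arm can. A call with a gripper value outside its range is refused whole. The fingers move at their own pace and stop on an object; FORCE is the grip in N (left out, the last holds). Time passes only in rows, so rows that do not move let the fingers close. It gives the time, the measured TCP pose, the force and the opening at its end, in the units of the state.
- arm.observe(): the state, without advancing time (a new reading comes with each control period).
- arm.get_image(name): name is "scene" or "top" or "wrist"; returns (picture, depth): 420x560x3 uint8, red, green, blue; 420x560 float32, m along the optical axis (not along the pixel's ray), 0 where there is no reading.
- arm.camera_params(name): a dict with "fovy" (degrees; the focal length in pixels is half the picture's height over the tangent of half this angle, whatever the lens; pixels are square), "cx", "cy" (the principal point, pixels), "rvec" (rotation vector, rad) and "tvec" (3), from world to camera coordinates, as OpenCV has them; the wrist camera has in their place "mount" (4x4, takes a point from camera to tool coordinates, whose origin is the TCP and whose axes are the flange's). Camera axes: x right, y down, z forward; pixel columns grow to the right and rows downward; lengths in m; the calibration is good to about 2 mm. A picture is of the moment at which its call begins: read the wrist's pose just before it. camera_params takes no time and is no camera call.
- arm.sign_off(): hands the job in, once; it reports no verdict.
Trained networks look in the newest picture that a camera, given by its name, has taken for a name from the list of things; names that differ only in an ending like _2 or _b are one class to them, and where a whole thing is asked for, a point or a joint stands for the part that bears it (a point fixed in the world has none). Each returns a list of dicts, best first, with "conf" (0 to 1); they miss things now and then, are a little off and sometimes report something else, mostly with a low value. They report only what shows in the picture. A call takes as long as a camera call. They do not tell look-alikes from the thing itself.
- arm.look_for(camera, label): "rect" ([centre column, centre row, width, height] in pixels, round what is visible of it).
- arm.masks_of(camera, label): "pixels" (420x560 bool, what is visible of it) and "rect" ([centre column, centre row, width, height] in pixels, round what is visible of it).
The state is a dict: "clock": time; "joints": joint angles; "dq": joint speeds; "joint_efforts": joint torques, N m; "position": TCP position; "ee_rot": TCP orientation; "force": force on the tool from outside, world axes, zero at the start; "ft_torque": the same for the moment, N m; "width": opening from 0.0 (shut) to 1.0 (fully open).
Only numpy, scipy, OpenCV 4.12 (cv2) and the standard library are available. Lean on these libraries where they do the work, as an engineer would, in place of code of your own. Each camera call takes 0.05 s, during which the arm holds its last target.

## Working session

There is one attempt and no reset: what is moved stays moved. The work goes in short steps, Python scripts to look and compute and a shell command to move; the robot and the scene stay as the last step left them, time stands still between calls to the robot, and variables do not carry over. Pictures are saved under pics/ and viewed, and the job is handed in when it is done.

```bash
mkdir -p pics; ls; cat > h.py <<'E'
import numpy as np, cv2
from cell import arm
from scipy.spatial.transform import Rotation as R
def K(n):
    p=arm.camera_params(n); f=210/np.tan(np.radians(p['fovy'])/2); return f,p['cx'],p['cy'],p
def pose(s): 
    T=np.eye(4);T[:3,:3]=R.from_rotvec(s['ee_rot']).as_matrix();T[:3,3]=s['position'];return T
def c2w(n,s=None):
    p=arm.camera_params(n)
    if 'mount' in p: return pose(s or arm.observe())@np.array(p['mount'])
    T=np.eye(4);T[:3,:3]=R.from_rotvec(p['rvec']).as_matrix();T[:3,3]=p['tvec'];return np.linalg.inv(T)
def cloud(n,d,T):
    f,cx,cy,_=K(n); v,u=np.mgrid[:420,:560]
    P=np.stack([(u-cx)/f*d,(v-cy)/f*d,d],-1); return P@T[:3,:3].T+T[:3,3]
def save(n,img): cv2.imwrite('pics/'+n+'.png',img[...,::-1])
def ray(n,u,v,z,T):
    f,cx,cy,_=K(n); r=T[:3,:3]@np.array([(u-cx)/f,(v-cy)/f,1]); return T[:3,3]+r*(z-T[2,3])/r[2]
def proj(n,p,T):
    f,cx,cy,_=K(n); q=np.linalg.inv(T)@np.append(p,1); return q[0]/q[2]*f+cx,q[1]/q[2]*f+cy
E
python3 - <<'E'
from h import *
s=arm.observe(); print(s); print(arm.hold_point_z)
for n in ('top','scene','wrist'):
    s=arm.observe(); img,d=arm.get_image(n); save(n+'0',img); np.savez(n+'0.npz',img=img,d=d,T=c2w(n,s)); print(n,arm.camera_params(n))
for n in ('top','scene'):
  for l in ('dish','lightbase','tab_top','pot','flask','spatula'):
    print(n,l,[(np.round(x['rect']).tolist(),round(x['conf'],2)) for x in arm.look_for(n,l)])
E
```

```text
pics
{'clock': 0.0, 'joints': array([-1.39761891,  0.43520512,  0.02498806,  1.57410388, -0.01158945,
        1.13400832, -0.07509185]), 'dq': array([ 2.16961500e-03, -9.12878787e-04,  5.21431510e-04, -5.92818702e-05,
       -1.52060325e-03, -9.03336290e-04, -1.48606495e-04]), 'joint_efforts': array([-9.93828835e-04, -6.67842221e+01,  9.84621719e-01, -3.14453638e+01,
       -6.04641368e-02,  4.30758926e-02,  1.74804127e-04]), 'position': array([0.17011085, 0.60086529, 0.22595363]), 'ee_rot': array([-4.31920866e-01, -3.11169935e+00,  2.47980497e-03]), 'force': array([0.63996993, 0.83141104, 0.22207838]), 'ft_torque': array([-0.02312392,  0.00607819, -0.02031142]), 'width': 1.0026020958373065}
0.0188
top {'fovy': 57.53176578500614, 'cx': 278.1212561384707, 'cy': 205.71333886208268, 'rvec': array([ 2.19062297, -2.17568121,  0.12913065]), 'tvec': array([0.06000252, 0.59009548, 0.90367753])}
scene {'fovy': 53.96210052095759, 'cx': 279.7651907064221, 'cy': 210.09386102121468, 'rvec': array([ 1.98471478,  1.6579859 , -0.5736559 ]), 'tvec': array([-0.17461062, -0.3849405 ,  1.44547414])}
wri
[... 611 characters left out ...]
 228.0, 120.0, 95.0], 0.75)]
top tab_top [([271.0, 225.0, 23.0, 63.0], 0.87)]
top pot [([390.0, 191.0, 20.0, 19.0], 0.52)]
top flask [([139.0, 172.0, 43.0, 30.0], 0.92)]
top spatula [([322.0, 121.0, 20.0, 67.0], 0.9)]
scene dish [([152.0, 238.0, 22.0, 23.0], 0.96), ([200.0, 201.0, 19.0, 21.0], 0.85), ([165.0, 208.0, 22.0, 20.0], 0.79), ([286.0, 213.0, 105.0, 68.0], 0.68), ([175.0, 178.0, 23.0, 18.0], 0.59)]
scene lightbase [([286.0, 214.0, 100.0, 68.0], 0.83), ([283.0, 202.0, 19.0, 55.0], 0.66)]
scene tab_top [([283.0, 204.0, 25.0, 47.0], 0.71)]
scene pot [([172.0, 258.0, 21.0, 27.0], 0.61), ([164.0, 206.0, 19.0, 25.0], 0.43)]
scene flask []
scene spatula [([248.0, 321.0, 32.0, 71.0], 0.72)]
```

View pics/top0.png

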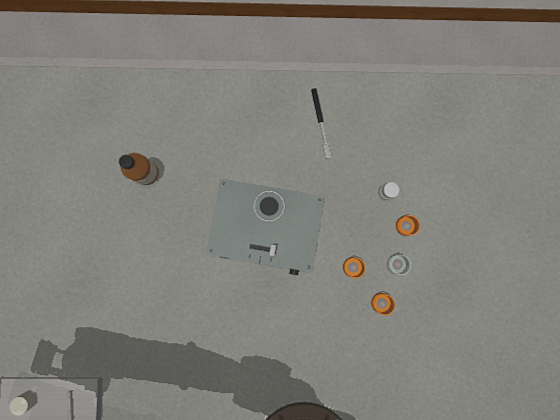

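View pics/scene0.png

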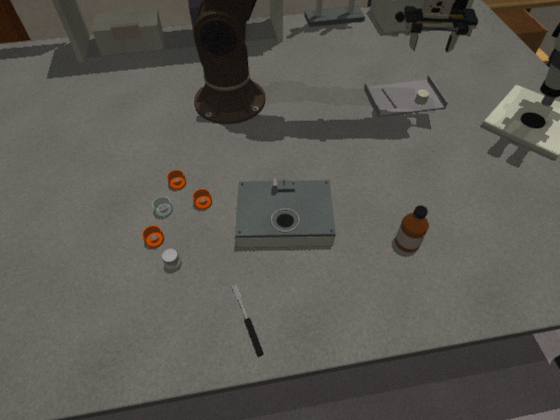

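View pics/wrist0.png

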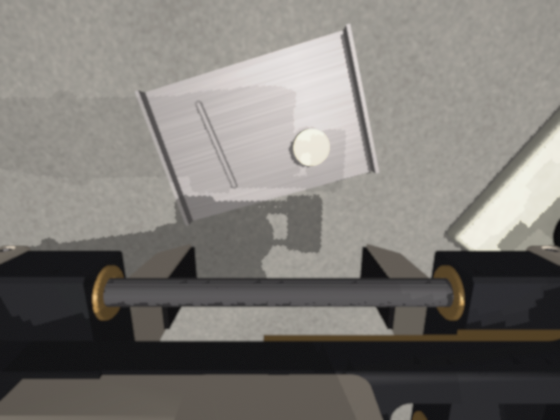

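The top view shows the clear dish at (398,264) with orange look-alikes around it at (354,267), (383,303) and (407,226). The pot is at (390,190), the base's ring at (269,206) and the tab at (273,250). Next I'll work out world positions.

```bash
python3 - <<'E'
from h import *
for n in ('top','scene'):
    z=np.load(n+'0.npz'); P=cloud(n,z['d'],z['T']); np.save(n+'P.npy',P)
z=np.load('top0.npz');img=z['img'];T=z['T']
P=np.load('topP.npy'); 
print('cam',T[:3,3])
for u,v in ((398,264),(354,267),(383,303),(407,226)): print('dishlike',ray('top',u,v,0.034,T).round(3),P[v,u].round(3))
print('pot',ray('top',391,190,0.048,T).round(3))
# lightbase corners from top surface points
m=(abs(P[...,2]-0.06)<0.012); m[:150]=0;m[300:]=0;m[:,:190]=0;m[:,345:]=0
m=cv2.morphologyEx(m.astype(np.uint8),cv2.MORPH_OPEN,np.ones((3,3)))
ys,xs=np.nonzero(m); pts=P[ys,xs,:2].astype(np.float32)
print(len(pts),np.median(P[ys,xs,2]), cv2.minAreaRect(pts))
crop=img[150:320,190:430]; cv2.imwrite('pics/topcrop.png',cv2.resize(crop,None,fx=3.3,fy=3.3,interpolation=cv2.INTER_CUBIC)[...,::-1])
# circle ring
g=cv2.cvtColor(img,cv2.COLOR_RGB2GRAY)
E
```

```text
cam [0.50083565 0.08485996 0.95415329]
dishlike [ 0.451 -0.224  0.034] [ 0.45  -0.231  0.015]
dishlike [ 0.443 -0.118  0.034] [ 0.442 -0.123  0.013]
dishlike [ 0.359 -0.186  0.034] [ 0.356 -0.192  0.016]
dishlike [ 0.542 -0.249  0.034] [ 0.543 -0.256  0.012]
pot [ 0.628 -0.207  0.048]
8092 0.05889566546956543 ((0.5427257418632507, 0.09324085712432861), (0.25027644634246826, 0.1803245097398758), 80.72552490234375)
```

View pics/topcrop.png

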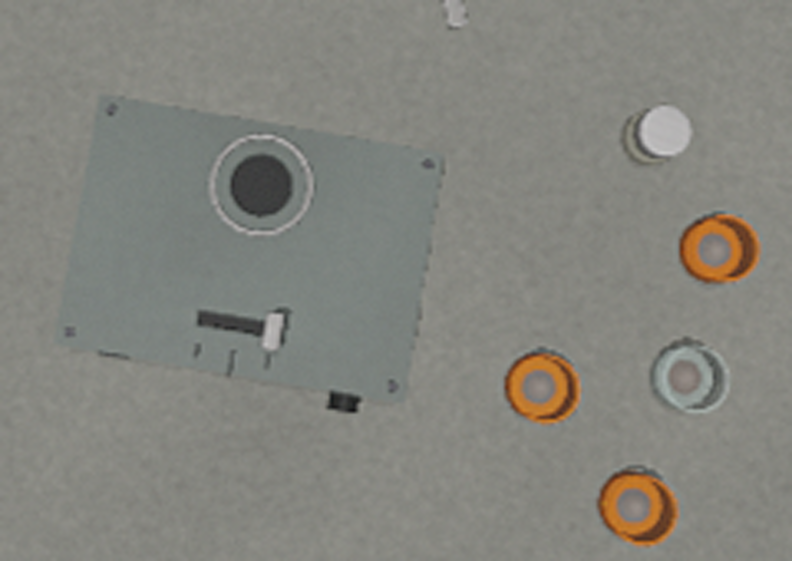

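```bash
python3 -m pendant '[[[-0.02,-0.016,0],[0,0,0],0.09],[[-0.038,-0.031,0],[0,0,0],0.09],[[-0.042,-0.034,0],[0,0,0],0.09],[[-0.042,-0.034,0],[0,0,0],0.09],[[-0.042,-0.034,0],[0,0,0],0.09],[[-0.042,-0.034,0],[0,0,0],0.09],[[-0.042,-0.034,0],[0,0,0],0.09],[[-0.042,-0.034,0],[0,0,0],0.09],[[-0.042,-0.034,0],[0,0,0],0.09],[[-0.026,-0.024,0],[0,0,0],0.09]]' 15
cat > tgt.py <<'E'
# print tool-frame delta from current measured pose to target x y z yaw_of_jaw(deg)
import sys; from h import *
x,y,z,yaw=map(float,sys.argv[1:5]); s=arm.observe(); T=pose(s)
print('t',round(s['clock'],2),'pos',s['position'].round(4),'jaw yaw',round(np.degrees(np.arctan2(T[1,1],T[0,1])),2),'tilt',np.degrees(np.arccos(-T[2,2])).round(2),'w',round(s['width']*.0918,4),'F',s['force'].round(1))
c=np.cos(np.radians(yaw));sn=np.sin(np.radians(yaw))
G=np.eye(4);G[:3,:3]=np.array([[-sn,c,0],[c,sn,0],[0,0,-1]]);G[:3,3]=[x,y,z]
D=np.linalg.inv(T)@G
print('d_tool',D[:3,3].round(4),'rot',np.degrees(R.from_matrix(D[:3,:3]).as_rotvec()).round(2))
E
python3 tgt.py 0.43 -0.2 0.2 40
```

```text
clock: 2.0
position: [0.4512, 0.1986, 0.2271]
ee_rot: [0.436, 3.11, 0.0]
force: [-0.2, 0.5, -0.4]
width: 0.979
t 2.0 pos [0.4512 0.1986 0.2271] jaw yaw 74.05 tilt 0.06 w 0.0899 F [-0.2  0.5 -0.4]
d_tool [-0.0891 -0.3891  0.027 ] rot [3.000e-02 5.000e-02 3.405e+01]
```

```bash
python3 -m pendant '[[[-0.009,-0.027,0.002],[0,0,0],0.08],[[-0.018,-0.053,0.004],[0,0,0],0.08],[[-0.018,-0.055,0.004],[0,0,0],0.08],[[-0.018,-0.055,0.004],[0,0,0],0.08],[[-0.018,-0.055,0.004],[0,0,0],0.08],[[-0.018,-0.055,0.004],[0,0,0],0.08],[[-0.018,-0.055,0.003],[0,0,0],0.08],[[-0.018,-0.053,0.002],[0,0,0],0.08],[[-0.006,-0.018,0],[0,0,8.5],0.08],[[0,0,0],[0,0,8.5],0.08]]'
python3 -m pendant '[[[0,0,0],[0,0,8.5],0.08],[[0,0,0],[0,0,8.5],0.08],[[0,0,0],[0,0,0],0.08]]'
python3 tgt.py 0.451 -0.226 0.2 40
python3 - <<'E'
from h import *
s=arm.observe(); img,d=arm.get_image('wrist'); save('wrist1',img); np.savez('wrist1.npz',img=img,d=d,T=c2w('wrist',s))
T=c2w('wrist',s); print(proj('wrist',[.451,-.226,.034],T))
for x in arm.masks_of('wrist','dish'):
    print(np.round(x['rect']),x['conf'],img[x['pixels']].mean(0))
E
```

```text
clock: 3.25
position: [0.469, -0.2497, 0.1998]
ee_rot: [0.9, 3.009, -0.001]
force: [-0.3, -0.2, -0.5]
width: 0.868
clock: 3.62
position: [0.4695, -0.2471, 0.1998]
ee_rot: [1.321, 2.85, -0.0]
force: [0.5, 0.2, 0.8]
width: 0.871
t 3.62 pos [ 0.4695 -0.2471  0.1998] jaw yaw 40.26 tilt 0.01 w 0.08 F [0.5 0.2 0.8]
d_tool [ 0.028  -0.0005 -0.0002] rot [-0.    0.01  0.26]
(np.float64(278.0774122073983), np.float64(171.1103650568376))
[229.  84.  51.  55.] 0.96 [193.15620886 130.91355858  81.48222905]
[277. 175.  46.  49.] 0.62 [173.2172949  175.19290466 170.95399113]
[326. 243.  46.  46.] 0.59 [190.2765237  118.12020316  74.4537246 ]
[341.  88.  53.  55.] 0.58 [208.41341991 145.46190476  96.44372294]
```

View pics/wrist1.png

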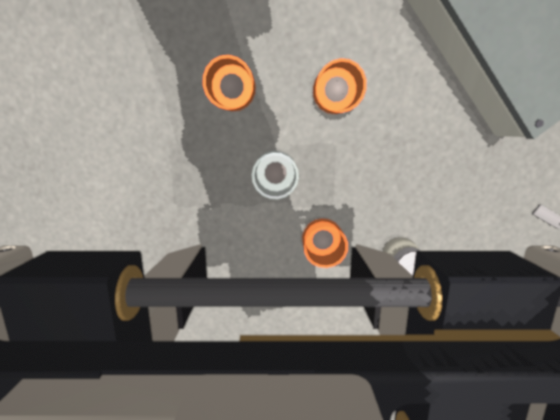

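The wrist view shows the clear dish at about (275,175), clear of the three orange ones. I'll refine its centre.

```bash
python3 - <<'E'
from h import *
z=np.load('wrist1.npz');img=z['img'];T=z['T']
c=img[140:215,235:320]; cv2.imwrite('pics/w1c.png',cv2.resize(c,None,fx=7,fy=7,interpolation=cv2.INTER_CUBIC)[...,::-1])
P=cloud('wrist',z['d'],T); q=P[140:215,235:320]; m=(q[...,2]>.024)&(q[...,2]<.045); print(m.sum(),q[m][:,2].mean())
if m.sum()>10:
  r=cv2.minEnclosingCircle(q[m][:,:2].astype(np.float32)); print(r)
  ys,xs=np.nonzero(m); print('pix circle',xs.min()+235,xs.max()+235,ys.min()+140,ys.max()+140)
x=[k for k in arm.masks_of('wrist','dish') if abs(k['rect'][0]-277)<8][0]['pixels']
ys,xs=np.nonzero(x); print(xs.min(),xs.max(),ys.min(),ys.max())
E
```

```text
504 0.03381541827974185
((0.4515763223171234, -0.2311885803937912), 0.024878259748220444)
pix circle 252 298 151 198
252 298 150 199
```

View pics/w1c.png

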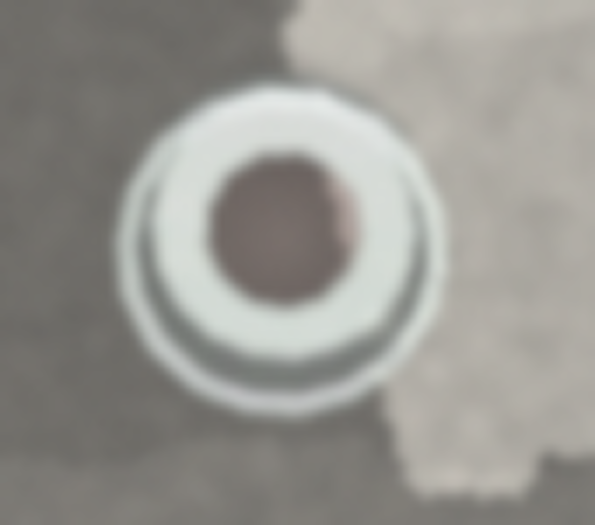

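```bash
python3 tgt.py 0.4516 -0.2312 0.010 40.26
```

```text
t 3.77 pos [ 0.4695 -0.2471  0.1998] jaw yaw 40.38 tilt 0.01 w 0.08 F [ 0.7  0.3 -0.6]
d_tool [ 0.0237 -0.0033  0.1898] rot [0.01 0.01 0.12]
```

```bash
python3 -m pendant '[[[0.012,-0.0017,0.01],[0,0,0],0.075],[[0.0117,-0.0016,0.025],[0,0,0],0.075],[[0,0,0.035],[0,0,0],0.075],[[0,0,0.035],[0,0,0],0.075],[[0,0,0.025],[0,0,0],0.075],[[0,0,0.015],[0,0,0],0.075],[[0,0,0],[0,0,0],0.075]]'; python3 tgt.py 0.4516 -0.2312 0.010 40.26
python3 - <<'E'
from h import *
s=arm.observe(); img,d=arm.get_image('wrist'); save('wrist2',img)
E
```

```text
clock: 4.65
position: [0.4512, -0.2312, 0.0542]
ee_rot: [-1.321, -2.849, 0.0]
force: [-0.8, 0.7, -1.1]
width: 0.816
t 4.65 pos [ 0.4512 -0.2312  0.0542] jaw yaw 40.23 tilt 0.08 w 0.0749 F [-0.8  0.7 -1.1]
d_tool [-0.0004  0.0003  0.0442] rot [-0.04 -0.07 -0.03]
```

View pics/wrist2.png

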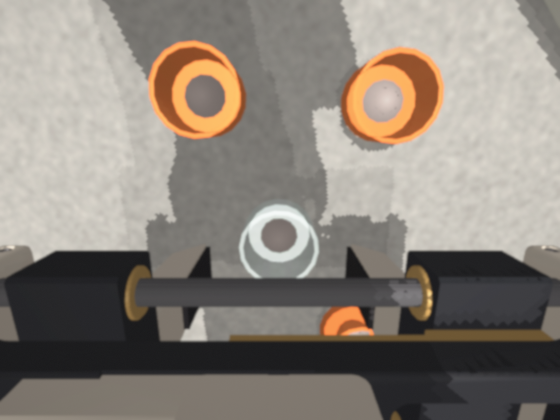

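```bash
python3 -m pendant '[[[0,0,0.014],[0,0,0],0.075],[[0,0,0.015],[0,0,0],0.075],[[0,0,0.01],[0,0,0],0.07],[[0,0,0.005],[0,0,0],0.064],[[0,0,0],[0,0,0],0.058],[[0,0,0],[0,0,0],0.054],[[0,0,0],[0,0,0],0.0525],[[0,0,0],[0,0,0],0.051]]' 8; python3 tgt.py 0.4516 -0.2312 0.010 40.26
python3 -m pendant '[[[0,0,0],[0,0,0],0.05],[[0,0,0],[0,0,0],0.049],[[0,0,0],[0,0,0],0.047],[[0,0,0],[0,0,0],0.045]]' 8; python3 tgt.py 0.4516 -0.2312 0.010 40.26
```

```text
clock: 5.7
position: [0.4518, -0.2312, 0.0109]
ee_rot: [1.323, 2.849, 0.0]
force: [0.8, 0.2, -0.0]
width: 0.562
t 5.7 pos [ 0.4518 -0.2312  0.0109] jaw yaw 40.2 tilt 0.03 w 0.0516 F [ 0.8  0.2 -0. ]
d_tool [ 0.0001 -0.0001  0.0009] rot [ 0.02  0.02 -0.06]
clock: 6.2
position: [0.4516, -0.2312, 0.0108]
ee_rot: [1.323, 2.849, 0.0]
force: [-0.1, 0.1, 2.4]
width: 0.537
t 6.2 pos [ 0.4516 -0.2312  0.0108] jaw yaw 40.19 tilt 0.01 w 0.0493 F [-0.1  0.1  2.4]
d_tool [ 0.     -0.      0.0008] rot [ 0.01  0.   -0.07]
```

```bash
python3 -m pendant '[[[0,0,0],[0,0,0],0.04],[[0,0,-0.004],[0,0,0],0.04],[[0,0,-0.01],[0,0,0],0.04],[[0,0,-0.02],[0,0,0],0.04],[[0,0,-0.02],[0,0,0],0.04],[[0,0,-0.01],[0,0,0],0.04],[[0,0,0],[0,0,0],0.04]]' 9; python3 tgt.py 0.587 0.086 0.2 80.7
python3 - <<'E'
from h import *
s=arm.observe(); img,d=arm.get_image('wrist'); save('wrist3',img)
E
```

```text
clock: 7.08
position: [0.452, -0.2313, 0.0754]
ee_rot: [1.322, 2.848, 0.001]
force: [0.3, -0.4, -1.3]
width: 0.535
t 7.08 pos [ 0.452  -0.2313  0.0754] jaw yaw 40.21 tilt 0.08 w 0.0491 F [ 0.3 -0.4 -1.3]
d_tool [ 0.155   0.308  -0.1245] rot [ 3.000e-02  8.000e-02 -4.049e+01]
```

View pics/wrist3.png

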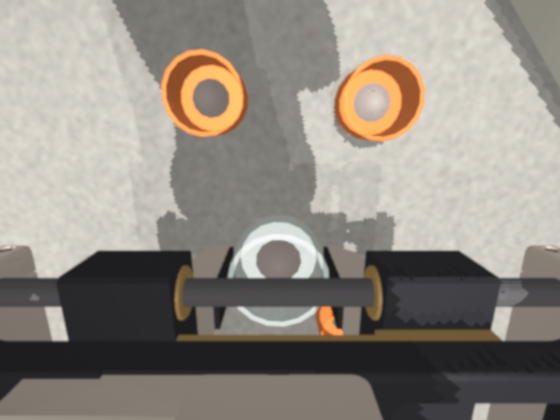

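```bash
python3 -m pendant '[[[0,0,-0.01],[0,0,-4],0.04],[[0,0,-0.02],[0,0,-8],0.04],[[0,0,-0.025],[0,0,-8],0.04],[[0,0,-0.025],[0,0,-8],0.04],[[0,0,-0.025],[0,0,-8],0.04],[[0,0,-0.015],[0,0,-4.5],0.04],[[0,0,0],[0,0,0],0.04]]' 9; python3 tgt.py 0.646 0.076 0.195 80.7
```

```text
clock: 8.0
position: [0.4519, -0.2314, 0.1949]
ee_rot: [0.256, 3.13, 0.0]
force: [0.3, 0.7, -1.5]
width: 0.536
t 8.0 pos [ 0.4519 -0.2314  0.1949] jaw yaw 80.66 tilt 0.06 w 0.0492 F [ 0.3  0.7 -1.5]
d_tool [-1.417e-01  3.348e-01  1.000e-04] rot [ 0.01  0.06 -0.04]
```

```bash
python3 -m pendant '[[[-0.008,0.018,0],[0,0,0],0.04],[[-0.016,0.038,0],[0,0,0],0.04],[[-0.018,0.043,0],[0,0,0],0.04],[[-0.018,0.043,0],[0,0,0],0.04],[[-0.018,0.043,0],[0,0,0],0.04],[[-0.018,0.043,0],[0,0,0],0.04],[[-0.018,0.043,0],[0,0,0],0.04],[[-0.016,0.038,0],[0,0,0],0.04],[[-0.012,0.026,0],[0,0,0],0.04],[[0,0,0],[0,0,0],0.04]]' 9; python3 -m pendant '[[[0,0,0],[0,0,0],0.04],[[0,0,0],[0,0,0],0.04]]'; python3 tgt.py 0.646 0.076 0.195 80.7
python3 - <<'E'
from h import *
s=arm.observe(); img,d=arm.get_image('wrist'); save('wrist4',img); T=c2w('wrist',s); np.savez('wrist4.npz',img=img,d=d,T=T)
for p in ([.587,.086,.06],[.4885,.1021,.06],[.4845,.0774,.095]): print(np.round(proj('wrist',p,T)))
for l in ('tab_top','dish','lightbase'):
  for x in arm.look_for('wrist',l): print(l,np.round(x['rect']),x['conf'])
P=cloud('wrist',d,T); np.save('P4.npy',P)
E
```

```text
clock: 9.25
position: [0.6458, 0.0795, 0.1922]
ee_rot: [-0.251, -3.129, -0.001]
force: [-1.3, 0.1, -0.8]
width: 0.534
clock: 9.5
position: [0.6453, 0.075, 0.1943]
ee_rot: [-0.258, -3.13, 0.001]
force: [-0.8, -0.4, 0.1]
width: 0.537
t 9.5 pos [0.6453 0.075  0.1943] jaw yaw 80.56 tilt 0.06 w 0.0493 F [-0.8 -0.4  0.1]
d_tool [-0.0005  0.0011 -0.0007] rot [-0.04 -0.04 -0.14]
[280. 143.]
[280.  21.]
[246.   6.]
tab_top [272.  85.  64. 168.] 0.81
tab_top [277.  96. 297. 192.] 0.68
dish [279. 269.  98. 114.] 0.93
lightbase [280.  96. 300. 188.] 0.73
lightbase [546. 176.  28.  55.] 0.5
```

View pics/wrist4.png

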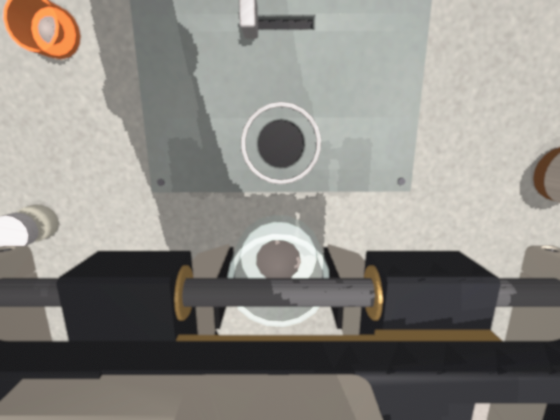

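The ring shows at (281,142), where I predicted it. I'll fit its centre and measure the tab.

```bash
python3 - <<'E'
from h import *
z=np.load('wrist4.npz');img=z['img'];T=z['T'];P=np.load('P4.npy')
g=cv2.cvtColor(img,cv2.COLOR_RGB2GRAY)
dk=(g[100:190,235:330]<60).astype(np.uint8); n,l,st,c=cv2.connectedComponentsWithStats(dk); i=1+st[1:,4].argmax()
u,v=c[i]+[235,100]; print('window px',u,v,st[i],ray('wrist',u,v,.06,T).round(4))
br=(g[95:190,230:330]>205); ys,xs=np.nonzero(br); 
e=cv2.fitEllipse(np.stack([xs+230,ys+95],1).astype(np.float32)); print('ring',e,ray('wrist',*e[0],.063,T).round(4))
q=P[:45,225:270]; m=(q[...,2]>.085)&(q[...,2]<.105); print('tab',m.sum(),q[m].min(0),q[m].max(0),cv2.minAreaRect(q[m][:,:2].astype(np.float32)))
m=abs(P[...,2]-.06)<.004; m[195:]=0; q=P[m][:,2]; print(np.median(q))
# long front edge line fit on base +x edge
ed=[]
for col in range(165,395,5):
    r=np.nonzero(abs(P[:230,col,2]-.06)<.006)[0].max(); ed.append(P[r,col,:2])
vx,vy,x0,y0=cv2.fitLine(np.array(ed,np.float32),cv2.DIST_HUBER,0,.01,.01).ravel(); print('edge dir',np.degrees(np.arctan2(vy,vx)),'to win', )
E
```

```text
window px 293.0 125.0 [58 25  1  1  1] [0.5734 0.1    0.06  ]
ring ((280.73809814453125, 142.46380615234375), (75.91902160644531, 77.5693359375), 6.681285858154297) [0.5868 0.0864 0.063 ]
tab 516 [0.4800228  0.07042077 0.0850388 ] [0.49894301 0.08446404 0.09853661] ((0.48959770798683167, 0.07731214910745621), (0.012153705582022667, 0.01810462400317192), 82.88067626953125)
0.06137137650487193
edge dir 80.62297 to win
```

```bash
python3 tgt.py 0.5868 0.0864 0.0708 80.65
```

```text
t 9.7 pos [0.6457 0.0758 0.1949] jaw yaw 80.63 tilt 0.01 w 0.0492 F [ 0.1 -0.1 -0.4]
d_tool [0.0599 0.0009 0.1241] rot [ 0.01  0.01 -0.02]
```

```bash
python3 -m pendant '[[[0.01,0,0],[0,0,0],0.04],[[0.02,0.001,0.01],[0,0,0],0.04],[[0.02,0,0.025],[0,0,0],0.04],[[0.01,0,0.03],[0,0,0],0.04],[[0,0,0.025],[0,0,0],0.04],[[0,0,0.013],[0,0,0],0.04],[[0,0,0.006],[0,0,0],0.04],[[0,0,0],[0,0,0],0.04],[[0,0,0],[0,0,0],0.04]]' 9; python3 tgt.py 0.5868 0.0864 0.0708 80.65
python3 - <<'E'
from h import *
s=arm.observe(); img,d=arm.get_image('wrist'); save('wrist5',img)
E
```

```text
clock: 10.82
position: [0.5875, 0.0871, 0.0865]
ee_rot: [0.255, 3.13, 0.001]
force: [0.4, -0.2, -1.2]
width: 0.533
t 10.82 pos [0.5875 0.0871 0.0865] jaw yaw 80.69 tilt 0.08 w 0.0489 F [ 0.4 -0.2 -1.2]
d_tool [ 0.0005 -0.0008  0.0157] rot [0.03 0.07 0.04]
```

View pics/wrist5.png

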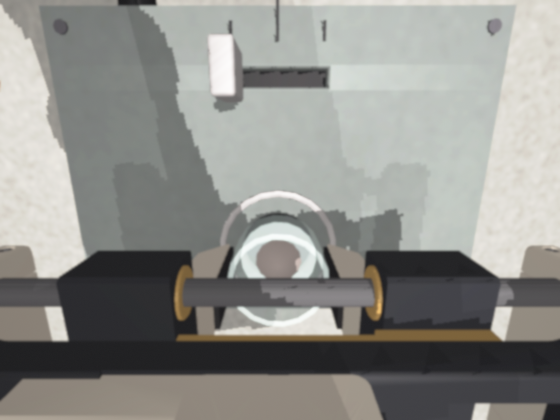

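```bash
python3 -m pendant '[[[0,-0.0005,0.005],[0,0,0],0.04],[[0,0,0.005],[0,0,0],0.04],[[0,0,0.003],[0,0,0],0.04],[[0,0,0.001],[0,0,0],0.04],[[0,0,0],[0,0,0],0.04],[[0,0,0],[0,0,0],0.04]]' 9; python3 tgt.py 0.5868 0.0864 0.0708 80.65;  python3 -m pendant '[[[0,0,0.0007],[0,0,0],0.04],[[0,0,0],[0,0,0],0.04]]' 9; python3 tgt.py 0.5868 0.0864 0.0708 80.65
```

```text
clock: 11.62
position: [0.5869, 0.0866, 0.0718]
ee_rot: [0.255, 3.131, 0.0]
force: [-0.3, -0.4, -0.8]
width: 0.537
t 11.62 pos [0.5869 0.0866 0.0718] jaw yaw 80.7 tilt 0.01 w 0.0493 F [-0.3 -0.4 -0.8]
d_tool [ 0.     -0.0003  0.001 ] rot [0.01 0.01 0.05]
clock: 11.88
position: [0.5868, 0.0866, 0.0711]
ee_rot: [0.255, 3.131, 0.0]
force: [-0.0, -0.8, -1.2]
width: 0.538
t 11.88 pos [0.5868 0.0866 0.0711] jaw yaw 80.69 tilt 0.01 w 0.0494 F [-0.  -0.8 -1.2]
d_tool [-0.0001 -0.0002  0.0003] rot [0.01 0.   0.04]
```

```bash
python3 -m pendant '[[[0,0,0.0005],[0,0,0],0.04],[[0,0,0],[0,0,0],0.04]]' 9;  python3 -m pendant '[[[0,0,0.0004],[0,0,0],0.04],[[0,0,0],[0,0,0],0.04]]' 9; python3 tgt.py 0.5868 0.0864 0.0708 80.65
```

```text
clock: 12.12
position: [0.5868, 0.0866, 0.0708]
ee_rot: [0.255, 3.131, 0.0]
force: [-1.4, -0.0, 4.7]
width: 0.534
clock: 12.38
position: [0.5868, 0.0866, 0.0708]
ee_rot: [0.255, 3.131, 0.001]
force: [-2.9, -0.1, 9.2]
width: 0.536
t 12.38 pos [0.5868 0.0866 0.0708] jaw yaw 80.69 tilt 0.03 w 0.0492 F [-2.9 -0.1  9.2]
d_tool [-0.     -0.0002 -0.    ] rot [0.02 0.02 0.04]
```

The dish is down (about 9 N, at TCP z = 0.0708). I'll ease off the pressure, then open.

```bash
python3 -m pendant '[[[0,0,-0.0006],[0,0,0],0.04],[[0,0,0],[0,0,0],0.04],[[0,0,0],[0,0,0],0.05],[[0,0,0],[0,0,0],0.052],[[0,0,0],[0,0,0],0.056],[[0,0,0],[0,0,0],0.062],[[0,0,0],[0,0,0],0.07],[[0,0,0],[0,0,0],0.07]]' 9; python3 tgt.py 0.5868 0.0864 0.0708 80.65
python3 -m pendant '[[[0,0,-0.005],[0,0,0],0.07],[[0,0,-0.02],[0,0,0],0.07],[[0,0,-0.03],[0,0,0],0.07],[[0,0,-0.04],[0,0,0],0.07],[[0,0,-0.02],[0,0,0],0.07],[[0,0,0],[0,0,0],0.07]]'; python3 tgt.py 0.5868 0.0864 0.0708 80.65
python3 - <<'E'
from h import *
s=arm.observe(); img,d=arm.get_image('wrist'); save('wrist6',img);T=c2w('wrist',s); np.savez('wrist6.npz',img=img,d=d,T=T)
P=cloud('wrist',d,T)
x=arm.masks_of('wrist','dish')
for k in x: print(np.round(k['rect']),k['conf'],P[k['pixels']].mean(0))
m=(P[...,2]>.088)&(P[...,2]<.099)&(np.hypot(P[...,0]-.587,P[...,1]-.086)<.05); q=P[m]; print('dish rim',m.sum(),q[:,2].mean(),cv2.minEnclosingCircle(q[:,:2].astype(np.float32)))
m=(P[...,2]>.085)&(P[...,2]<.105)&(np.hypot(P[...,0]-.4845,P[...,1]-.0774)<.03); q=P[m]; print('tab',m.sum(),np.median(q[:,2]),cv2.minAreaRect(q[:,:2].astype(np.float32)))
E
```

```text
clock: 13.38
position: [0.5868, 0.0866, 0.0707]
ee_rot: [0.255, 3.131, 0.0]
force: [-0.1, 0.3, -0.5]
width: 0.758
t 13.38 pos [0.5868 0.0866 0.0707] jaw yaw 80.69 tilt 0.0 w 0.0696 F [-0.1  0.3 -0.5]
d_tool [-0.0001 -0.0002 -0.0001] rot [0.   0.   0.04]
clock: 14.12
position: [0.5878, 0.0867, 0.1877]
ee_rot: [0.255, 3.128, 0.002]
force: [-0.1, -0.2, -0.9]
width: 0.761
t 14.12 pos [0.5878 0.0867 0.1877] jaw yaw 80.69 tilt 0.21 w 0.0698 F [-0.1 -0.2 -0.9]
d_tool [ 0.0014 -0.0007  0.1169] rot [0.09 0.19 0.04]
[279. 210.  55.  63.] 0.85 [0.58767121 0.08603706 0.07868164]
[48. 89. 74. 57.] 0.77 [ 0.44293572 -0.12126054  0.02218331]
dish rim 783 0.09423095184643299 ((0.5865162014961243, 0.08631720393896103), 0.025168897584080696)
tab 601 0.09614994436999519 ((0.4852754473686218, 0.0777626484632492), (0.012177578173577785, 0.025825070217251778), 80.64197540283203)
```

View pics/wrist6.png

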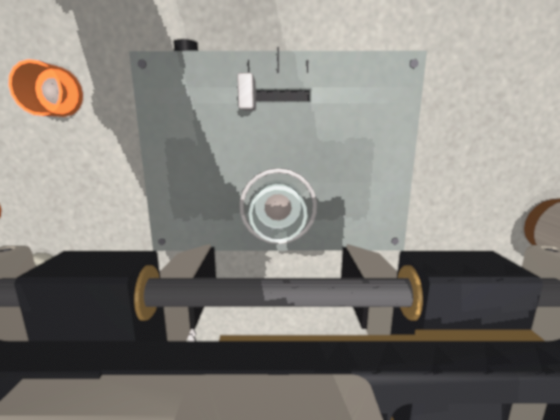

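The dish is released inside the ring: rim centre is (0.5865, 0.0863) at z 0.094. The tab is still closed at (0.4853, 0.0778).

```bash
python3 tgt.py 0.4851 0.0777 0.070 80.65
```

```text
t 14.22 pos [0.5864 0.0867 0.1854] jaw yaw 80.7 tilt 0.02 w 0.0699 F [-0.2  0.1 -0.4]
d_tool [ 0.0985 -0.0252  0.1154] rot [ 0.   -0.02  0.05]
```

```bash
python3 -m pendant '[[[0.015,-0.004,0],[0,0,0],0.06],[[0.03,-0.0075,0],[0,0,0],0.06],[[0.03,-0.0075,0.005],[0,0,0],0.06],[[0.018,-0.005,0.015],[0,0,0],0.06],[[0.0055,-0.0012,0.02],[0,0,0],0.06],[[0,0,0.02],[0,0,0],0.06],[[0,0,0.005],[0,0,0],0.06],[[0,0,0],[0,0,0],0.06],[[0,0,0],[0,0,0],0.06]]'; python3 tgt.py 0.4851 0.0777 0.070 80.65
python3 - <<'E'
from h import *
s=arm.observe(); img,d=arm.get_image('wrist'); save('wrist7',img)
E
```

```text
clock: 15.35
position: [0.4859, 0.0777, 0.1212]
ee_rot: [0.255, 3.131, 0.0]
force: [-0.2, -0.1, 0.5]
width: 0.65
t 15.35 pos [0.4859 0.0777 0.1212] jaw yaw 80.69 tilt 0.04 w 0.0597 F [-0.2 -0.1  0.5]
d_tool [ 0.0008 -0.0001  0.0512] rot [0.01 0.04 0.04]
```

View pics/wrist7.png

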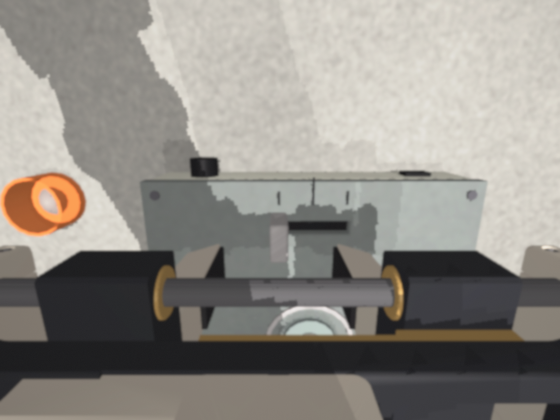

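The tab sits midway between the fingers, at about column 279. I'll descend and close on it.

```bash
python3 -m pendant '[[[0,0,0.012],[0,0,0],0.06],[[0,0,0.017],[0,0,0],0.055],[[0,0,0.015],[0,0,0],0.045],[[0,0,0.007],[0,0,0],0.035],[[0,0,0],[0,0,0],0.025],[[0,0,0],[0,0,0],0.018],[[0,0,0],[0,0,0],0.015],[[0,0,0],[0,0,0],0.013]]' 20; python3 tgt.py 0.4851 0.0777 0.070 80.65;  python3 -m pendant '[[[0,0,0],[0,0,0],0.012],[[0,0,0],[0,0,0],0.01],[[0,0,0],[0,0,0],0.006],[[0,0,0],[0,0,0],0.006]]' 20; python3 tgt.py 0.4851 0.0777 0.070 80.65
```

```text
clock: 16.4
position: [0.4857, 0.0778, 0.0701]
ee_rot: [0.255, 3.131, 0.001]
force: [0.8, -0.0, -0.2]
width: 0.146
t 16.4 pos [0.4857 0.0778 0.0701] jaw yaw 80.7 tilt 0.04 w 0.0134 F [ 0.8 -0.  -0.2]
d_tool [ 0.0006 -0.0002  0.0001] rot [0.02 0.03 0.05]
clock: 16.9
position: [0.4857, 0.078, 0.0699]
ee_rot: [0.254, 3.131, 0.001]
force: [-0.1, 2.0, 4.6]
width: 0.128
t 16.9 pos [0.4857 0.078  0.0699] jaw yaw 80.71 tilt 0.04 w 0.0118 F [-0.1  2.   4.6]
d_tool [ 0.0005 -0.0004 -0.0001] rot [0.03 0.02 0.06]
```

Gripped at an opening of 11.8 mm. Now I'll slide it +25 mm slowly along tool y.

```bash
python3 -m pendant '[[[0,0.001,0],[0,0,0],0.004],[[0,0.002,0],[0,0,0],0.004],[[0,0.003,0],[0,0,0],0.004],[[0,0.003,0],[0,0,0],0.004],[[0,0.003,0],[0,0,0],0.004],[[0,0,0],[0,0,0],0.004]]' 25; python3 tgt.py 0.4892 0.1024 0.070 80.65
python3 - <<'E'
from h import *
img,d=arm.get_image('wrist'); save('wrist8',img)
E
```

```text
clock: 17.65
position: [0.4874, 0.0882, 0.0699]
ee_rot: [-0.256, -3.131, 0.002]
force: [-2.2, -3.4, 7.8]
width: 0.129
t 17.65 pos [0.4874 0.0882 0.0699] jaw yaw 80.64 tilt 0.07 w 0.0118 F [-2.2 -3.4  7.8]
d_tool [ 0.0005  0.0143 -0.0001] rot [-0.07  0.   -0.01]
```

View pics/wrist8.png

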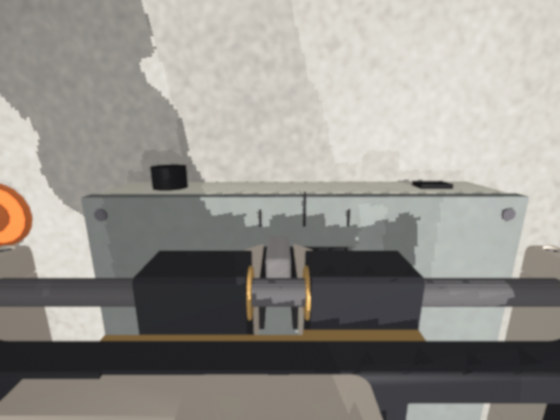

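```bash
python3 -m pendant '[[[0,0.002,0],[0,0,0],0.004],[[0,0.003,0],[0,0,0],0.004],[[0,0.003,0],[0,0,0],0.004],[[0,0.003,0],[0,0,0],0.004],[[0,0.002,0],[0,0,0],0.004],[[0,0.001,0],[0,0,0],0.004],[[0,0,0],[0,0,0],0.004],[[0,0,0],[0,0,0],0.004]]' 25; python3 tgt.py 0.4892 0.1024 0.070 80.65
python3 - <<'E'
from h import *
s=arm.observe(); img,d=arm.get_image('wrist'); save('wrist9',img); np.savez('wrist9.npz',img=img,d=d,T=c2w('wrist',s))
E
```

```text
clock: 18.7
position: [0.4895, 0.1014, 0.0699]
ee_rot: [-0.257, -3.131, 0.003]
force: [-1.7, -4.3, 8.6]
width: 0.132
t 18.7 pos [0.4895 0.1014 0.0699] jaw yaw 80.6 tilt 0.11 w 0.0121 F [-1.7 -4.3  8.6]
d_tool [ 0.0004  0.001  -0.0001] rot [-0.1  -0.01 -0.05]
```

View pics/wrist9.png

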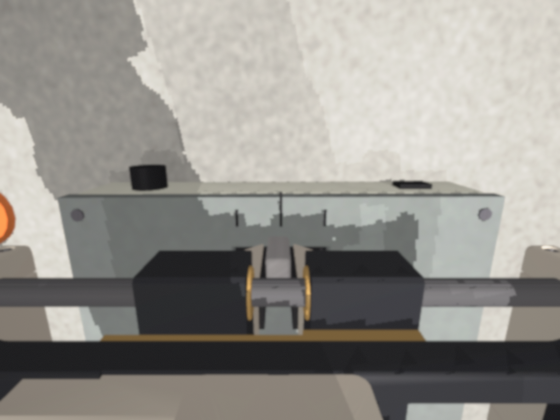

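```bash
python3 -m pendant '[[[0,0.001,0],[0,0,0],0.004],[[0,0,0],[0,0,0],0.004],[[0,0,0],[0,0,0],0.004]]' 25; python3 tgt.py 0.4892 0.1024 0.070 80.65
python3 - <<'E'
from h import *
img,d=arm.get_image('top'); img2,d2=arm.get_image('scene')
a=cv2.resize(img[160:290,190:320],(390,390),interpolation=cv2.INTER_CUBIC); b=cv2.resize(img2[150:260,220:350],(390,330),interpolation=cv2.INTER_CUBIC)
o=np.zeros((390,780,3),np.uint8);o[:,:390]=a;o[:330,390:]=b; save('fin',o); save('topfin',img)
s=arm.observe()
T=c2w('scene');P=cloud('scene',d2,T)
m=(P[...,2]>.088)&(P[...,2]<.1)&(np.hypot(P[...,0]-.587,P[...,1]-.086)<.04);print(m.sum(),P[m].mean(0) if m.sum() else '')
for n in('top','scene'):
  for x in arm.look_for(n,'dish'): print(n,np.round(x['rect']),x['conf'])
print(proj('top',[.5868,.0864,.094],c2w('top')),proj('scene',[.5868,.0864,.08],T))
E
```

```text
clock: 19.12
position: [0.4896, 0.1022, 0.0699]
ee_rot: [-0.257, -3.131, 0.003]
force: [-1.3, -5.4, 9.6]
width: 0.134
t 19.12 pos [0.4896 0.1022 0.0699] jaw yaw 80.6 tilt 0.11 w 0.0123 F [-1.3 -5.4  9.6]
d_tool [ 0.0004  0.0001 -0.0001] rot [-0.11 -0.01 -0.05]
103 [0.58993241 0.08527046 0.09206778]
top [408. 228.  25.  16.] 0.85
top [269. 203.  22.  23.] 0.77
top [383. 304.  26.  23.] 0.62
scene [154. 239.  25.  25.] 0.93
scene [286. 216.  20.  26.] 0.82
scene [176. 179.  17.  15.] 0.72
scene [202. 200.  22.  19.] 0.72
(np.float64(268.8966222961871), np.float64(204.09542043657447)) (np.float64(284.66595591879565), np.float64(214.6225870366268))
```

View pics/fin.png

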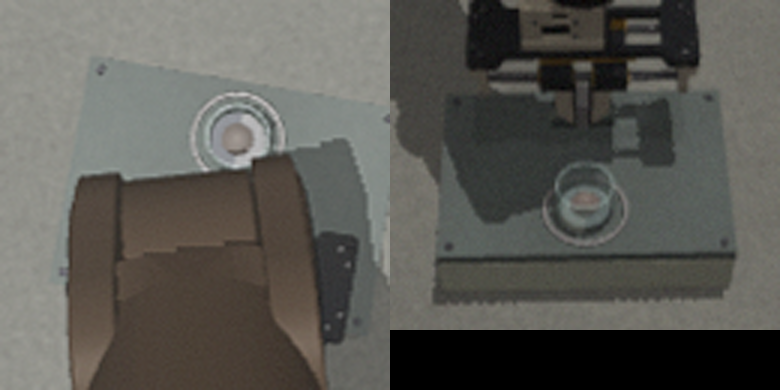

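View pics/topfin.png

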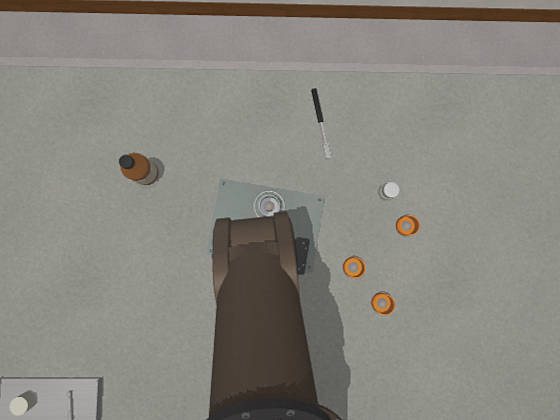

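```bash
python3 -m pendant '[[[0,0,0],[0,0,0],0.004],[[0,0,0],[0,0,0],0.004],[[0,0,0],[0,0,0],0.004],[[0,0,0],[0,0,0],0.004]]' 25; python3 tgt.py 0.4892 0.1024 0.070 80.65
python3 - <<'E'
from h import *
img,d=arm.get_image('wrist'); g=img[190:290,180:380]; save('w10',cv2.resize(g,None,fx=3.5,fy=3.5,interpolation=cv2.INTER_CUBIC))
E
```

```text
clock: 19.82
position: [0.4896, 0.1023, 0.0699]
ee_rot: [-0.257, -3.131, 0.003]
force: [-2.2, -5.7, 8.8]
width: 0.129
t 19.82 pos [0.4896 0.1023 0.0699] jaw yaw 80.6 tilt 0.11 w 0.0118 F [-2.2 -5.7  8.8]
d_tool [ 0.0004  0.0001 -0.0001] rot [-0.11 -0.01 -0.05]
```

View pics/w10.png

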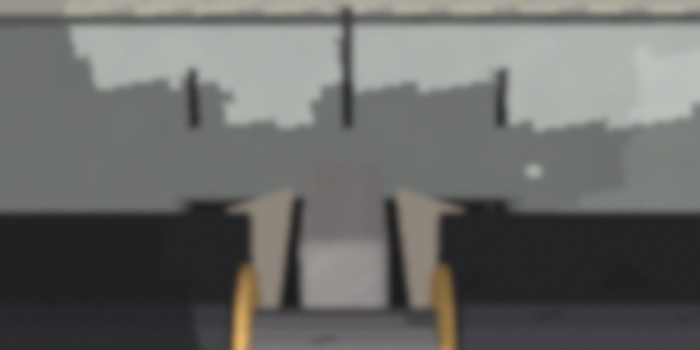

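The tab is in line with the long half mark, held between the fingers and still. I'll hand the job in.

```bash
python3 -c "
from cell import arm
print(arm.sign_off())"
```

```text
the job is handed in; nothing more can be done
None
```

The dish is standing in the ring and the fingers are holding the shutter tab at half travel. I handed the job in at about 19.9 s; sign-off gives no verdict.

- **Dish:** I gripped the clear dish with the grip set to 8–9 N and lowered it into the ring until it pressed down with about 9 N. I eased that off before letting go. After release its rim centre was within 1 mm of the measured window centre, at the right height for standing flat, with the tab still closed. I saw it still in the ring in the last top and scene pictures.
- **Shutter:** I gripped the tab with the grip set to 20–25 N and slid it slowly to half. The arm had moved 24.6 mm along the slide, and the last wrist picture shows the tab in line with the longest mark. The arm was still, and the spring pushed back with about 5.7 N.
- **Pot, bottle and spatula:** they look unmoved in the last top picture.
- **Left unresolved:** a side load remained while holding the tab, about 9 N upward and 2 N across the slide. It was steady and I left it.

No check failed.

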